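Power up the controller assembly at the guarded switch

ROBOT

A 6-joint arm with a two-finger parallel gripper is mounted at the origin on the work surface. World frame = base frame: x ahead of the robot, y to its left, z up, the work surface at z = 0. Lengths are in mm, angles in rad, forces in N, time in s.
With the tool pointing down it reaches from about 325 to 1000 mm from the base axis. Payload 5.1 kg.
Tool frame: the origin (TCP) lies midway between the tips of the shut fingers; the grasp point (between the pads) lies 19 mm behind it; z points along the fingers, y is the line along which they close (so a half turn about z gives the same grasp; the last joint's range is limited). The gripper opens to 85 mm and grips with 20 to 120 N. Pads are 22 mm wide; open, the fingers measure 114 mm over their backs; the gripper's body (76 mm by 85 mm) begins 54 mm behind the grasp point. The pads swing forward as they close: fully open they stand 13 mm farther back than shut.
Start: joints at [1.052, 0.124, 1.65, -0, 1.367, -0.083], TCP at [274.407, 589.225, 231.322] pointing down, gripper open.
Joint ranges: [-2.61, 2.61], [-1.02, 2.33], [0.03, 2.71], [-1.35, 4.49], [0.32, 2.68], [-2.91, 2.91]. Speed limits (rad/s): [2.57, 2.57, 3.14, 3.14, 3.14, 3.14].

INTERFACE

Orientations are given as [roll, pitch, yaw] about the fixed x, y, z axes, in that order (R = Rz(yaw) Ry(pitch) Rx(roll)).
In Python, from cell import move_to, move_l, movej, move_gripper, pause, solve_ik, get_state, grab_frame, MotionError, job_done gives the robot as it stands. The module is installed in compiled form; this text tells all that it offers. Calls block until the motion is done:
- move_to(position, orientation): joint-space move of the TCP to a pose.
- move_l(position, rot=None, vel=150, f_stop=None): straight line of the TCP; rot=None keeps the orientation; vel is the mean speed in mm/s. With f_stop (N) it stops when the force on the tool has changed by that much, and returns True; else False.
- movej(angles): joint-space move.
- move_gripper(opening, force=None): finger opening in mm; force is the grip in N (None keeps the last); returns when the fingers have stopped.
- pause(seconds).
- solve_ik(position, orientation): joint angles nearest the present ones, or None.
- get_state(): the state.
- grab_frame(name): name is "scene" or "top"; returns a dict with "frame" (384x512x3 uint8, red, green, blue), "K" (3x3 intrinsics, pixels), "k1" (the pictures are not rectified: a ray, as slopes to the right and down, at radius r is drawn at 1 + k1 r^2 times it, then the intrinsics apply), "R" (3x3) and "t" (3): a world point X has camera coordinates R X + t. Camera axes: x right, y down, z forward; pixel columns grow to the right and rows downward; lengths in mm; the calibration is good to about 2 mm. A picture is of the moment at which its call begins. There is no depth.
A pose or a line that the arm cannot do raises MotionError and nothing moves.
- job_done(): hands the job in; it is judged then, once.
The state is a dict: "time": time; "joints": joint angles; "qvel": joint speeds; "effort": joint torques, N m; "position": TCP position; "tcp_rot": TCP orientation; "wrist_force": force on the tool from outside, world axes, zero at the start; "torque": the same for the moment, N m; "gripper_width": finger opening in mm; "gripper_force": force on a finger pad.
Only numpy, scipy, OpenCV 4.12 (cv2) and the standard library are available. Lean on these libraries where they do the work, as an engineer would, in place of code of your own. Each camera call takes 0.05 s, during which the arm holds its last target. There are 200 camera calls.

TASK

Power up the controller assembly: with a fingertip or the back of a finger, lift the flip-up guard of the red-guarded switch box up and back until it stays up, push the toggle beneath it fully over to the rear (on), then tip the guard forward again and let it drop shut over the toggle. Only touch and push, grasp nothing: the box must not be lifted, tipped or shoved along the bench, and the yellow-guarded box and everything else on the bench stay as they are.

Things in the scene. Friction and masses are not known exactly. Their poses are not given: they have to be found in the camera images.
- red_box: Grey switch box with a red flip-up guard, loose on the table, 1.4 to 2 kg. To be switched on. Origin: underside, on its centre line, 15 mm in front of the casing's middle; z up, x from its front (towards the robot, turned up to 0.3 rad) to its rear. Casing x -60 to 90 mm, y +-55, 55 high. Two posts at the hinge: x 5 to 17, y +-44 (8 wide), 107 high.
- red_tab (a point): Middle of the lower front edge of the red guard's lifting tab (moves with the guard; 83 mm from the hinge; 103 mm above the table when shut).
- red_hinge (a point): Middle of the red guard's hinge axis (axis along the box's y).
- red_guard (a joint): Hinge of the red guard (rad): 0 shut, grows as its front goes up and back; stop at 1.8. 50 g, free hinge: past 1.7 it stays leaning back, below 1.5 it falls shut. Shut: level plate 72 wide, 4 thick, mid-plane 105 above the table, box x 5 (hinge) to -60 mm; then a tab 44 wide to x -78, 18 past the casing. Skirts at y +-34.5 reach 16 below mid-plane; front open.
- red_tip (a point): Centre of the white ball on the red box's toggle.
- red_toggle (a joint): Toggle under the red guard (rad): 0 = off, leaning to the box's front; 0.8 = on, leaning to its rear. Stays where it is left (friction, 0.7 N at the tip). Pivot at box x -35, 59 mm above the table; stem 7 mm thick, white ball 11 mm across, its centre 36 mm from the pivot, 92 mm above the table at both ends, 95 midway.
- yellow_box: Grey switch box with a yellow flip-up guard, loose on the table, 1.4 to 2 kg. To be left alone. Origin: underside, on its centre line, 15 mm in front of the casing's middle; z up, x from its front (towards the robot, turned up to 0.3 rad) to its rear. Casing x -60 to 90 mm, y +-55, 55 high. Two posts at the hinge: x 5 to 17, y +-44 (8 wide), 107 high.
- yellow_guard (a joint): Hinge of the yellow guard (rad): 0 shut, grows as its front goes up and back; stop at 1.8. 50 g, free hinge: past 1.7 it stays leaning back, below 1.5 it falls shut. Shut: level plate 72 wide, 4 thick, mid-plane 105 above the table, box x 5 (hinge) to -60 mm; then a tab 44 wide to x -78, 18 past the casing. Skirts at y +-34.5 reach 16 below mid-plane; front open.
- yellow_toggle (a joint): Toggle under the yellow guard (rad): 0 = off, leaning to the box's front; 0.8 = on, leaning to its rear. Stays where it is left (friction, 0.7 N at the tip). Pivot at box x -35, 59 mm above the table; stem 7 mm thick, white ball 11 mm across, its centre 36 mm from the pivot, 92 mm above the table at both ends, 95 midway.
- screwdriver: Teal-handled screwdriver lying on the table, 170 mm long, handle 26 mm thick; origin on the table under the middle of its length, x towards the blade. Leave alone.
- module: Yellow and green relay module standing on edge, 100 x 23 x 70 mm high, 160 g; origin at the middle of its underside, x along its length. Leave alone.
- ferrule_jar: Small jar with a blue cap, 52 mm across, 65 mm high; origin at the middle of its underside. Leave alone.
- plug_block: Green plug block, 30 x 60 x 22 mm high; origin at the middle of its underside. Leave alone.
- end_bracket: Grey end bracket, 45 x 16 x 35 mm high; origin at the middle of its underside. Leave alone.

How it is judged:
By the outcome, as a careful person would: the job done as asked, in the order asked, and still so for the second after the job is handed in, with the robot touching nothing.
It also fails if it takes over 58 s, if anything falls off the work surface, if the arm or the gripper's body presses on something with over 40 N, if the wrist force passes 120 N, or if a joint passes its speed limit or range.

## Working session

There is one attempt and no reset: what is moved stays moved. The work goes in short steps, each a Python script; the robot and the scene stay as the last script left them, time stands still between calls to the robot, and variables do not carry over. Pictures are saved under pics/ and viewed, at most 10 in all, crops included, and the job is handed in when it is done.

```bash
mkdir -p pics
python3 - <<'E'
from cell import *
import cv2
for n in("scene","top"):
    f=grab_frame(n); cv2.imwrite(f"pics/{n}0.png",cv2.resize(f["frame"][:,:,::-1],(800,600),interpolation=cv2.INTER_CUBIC))
    print(n,f["K"],f["k1"],f["R"],f["t"])
s=get_state();print(s["time"],s["position"],s["tcp_rot"],s["gripper_width"])
E
```

```text
scene [[416.5891203    0.         251.72160857]
 [  0.         416.5891203  194.49737497]
 [  0.           0.           1.        ]] 0.015624164144359463 [[ 0.10889321  0.9940174  -0.0084663 ]
 [ 0.73976691 -0.08672357 -0.66725103]
 [-0.66399337  0.06639602 -0.74478479]] [ -27.38012549 -308.7712263  1473.64702318]
top [[409.22388602   0.         254.81090896]
 [  0.         409.22388602 187.1244582 ]
 [  0.           0.           1.        ]] -0.1336387093797547 [[ 0.06773583 -0.99769385 -0.0043414 ]
 [-0.97773805 -0.06551357 -0.19933961]
 [ 0.19859548  0.01774719 -0.97992085]] [ -24.45797297  494.65551645 1237.16261384]
0.1 [274.1568098  588.75597291 230.18864184] [-3.13974821e+00 -1.64655266e-04  2.70579324e+00] 85.31215834004102
```

View pics/scene0.png

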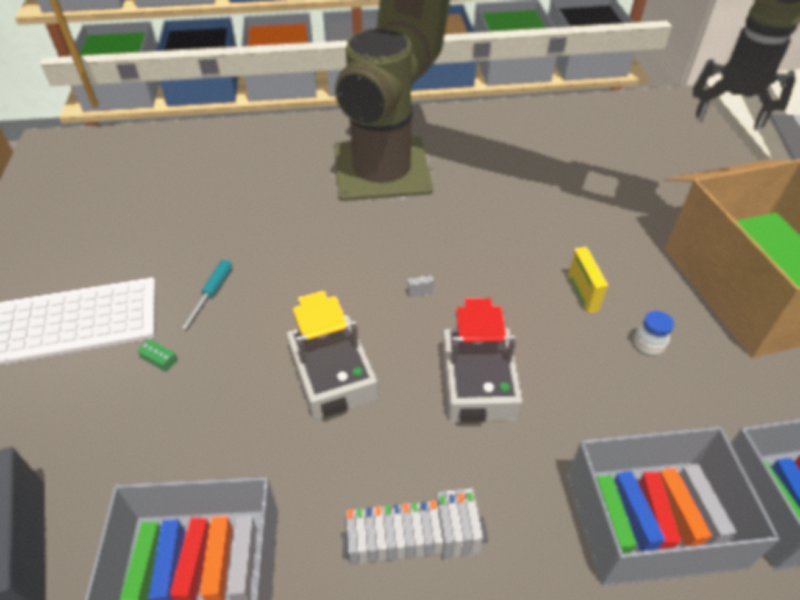

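View pics/top0.png

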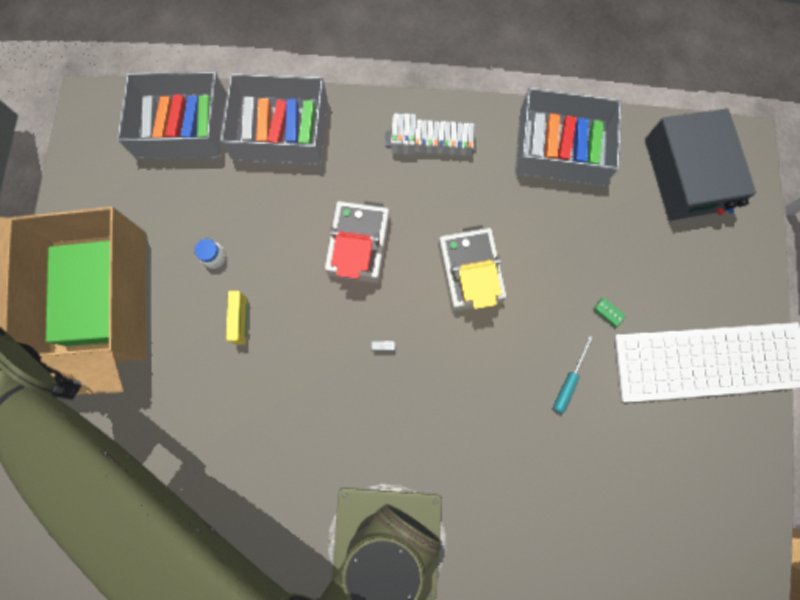

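The scene view shows the red guard at about (482,320), and the top view shows it at (352,255) in the 800x600 pictures. The red box is nearly aligned with the world axes. The bracket is in front of it at (383,346) in the top view. Next I'll fit the box pose to the red silhouette in both cameras.

```bash
cat > vis.py <<'E'
from cell import *
import numpy as np, cv2
from scipy.optimize import minimize
def proj(f,X):
    c=np.asarray(X,float)@f["R"].T+f["t"]; s=c[:,:2]/c[:,2:]
    s=s*(1+f["k1"]*(s**2).sum(1,keepdims=True))
    return s*[f["K"][0,0],f["K"][1,1]]+f["K"][:2,2]
def boxw(p,X): # box frame -> world
    c,s=np.cos(p[2]),np.sin(p[2]); X=np.asarray(X,float)
    return np.c_[p[0]+c*X[:,0]-s*X[:,1],p[1]+s*X[:,0]+c*X[:,1],X[:,2]]
def hexa(x0,x1,y0,y1,z0,z1): return [[x,y,z] for x in(x0,x1) for y in(y0,y1) for z in(z0,z1)]
GUARD=[hexa(-60,5,-36,36,103,107),hexa(-78,-60,-22,22,103,107),hexa(-60,5,-36,-33,89,105),hexa(-60,5,33,36,89,105)]
E
cat > fit.py <<'E'
from vis import *
S=4; fr={n:grab_frame(n) for n in("scene","top")}
obs={}
for n,f in fr.items():
    a=f["frame"].astype(int); r=a[...,0]-np.maximum(a[...,1],a[...,2])
    w=np.clip(r/160.,0,1).astype(np.float32)
    m=np.zeros_like(w); 
    u,v=(482,320) if n=="scene" else (352,255); u=int(u*.64);v=int(v*.64)
    m[v-30:v+30,u-30:u+30]=w[v-30:v+30,u-30:u+30]; obs[n]=m
def ren(f,p):
    im=np.zeros((384*S,512*S),np.uint8)
    for h in GUARD:
        q=(proj(f,boxw(p,h))+.5)*S-.5
        cv2.fillConvexPoly(im,cv2.convexHull(np.round(q*16).astype(np.int32)),255,shift=4)
    return cv2.resize(im,(512,384),interpolation=cv2.INTER_AREA).astype(np.float32)/255
def cost(p,names): return sum(np.abs(ren(fr[n],p)-obs[n]).sum() for n in names)
# initial from top centroid at z=105
from scipy.optimize import least_squares
v,u=np.nonzero(obs["top"]>.5); c=np.array([u.mean(),v.mean()])
g=least_squares(lambda q:(proj(fr["top"],[[q[0],q[1],105]])[0]-c),[600,50]).x
for names in(["top"],["scene"],["top","scene"]):
    best=min((minimize(cost,[g[0]+32,g[1],y],args=(names,),method="Nelder-Mead",options=dict(initial_simplex=np.array([[g[0]+32,g[1],y],[g[0]+42,g[1],y],[g[0]+32,g[1]+10,y],[g[0]+32,g[1],y+.1]]))) for y in(-.2,0,.2)),key=lambda r:r.fun)
    print(names,best.x.round(3),best.fun.round(1),[o.sum().round() for o in obs.values()])
p=best.x; out=[]
for n,f in fr.items():
    c=proj(f,boxw(p,[[0,0,60]]))[0].astype(int); k=8
    x0,y0=c-[25,37]; im=cv2.resize(np.ascontiguousarray(f["frame"][y0:y0+75,x0:x0+50,::-1]),None,fx=k,fy=k,interpolation=cv2.INTER_CUBIC)
    for h in[hexa(-60,90,-55,55,0,55)]+GUARD[:2]:
        q=((proj(f,boxw(p,h))-[x0,y0]+.5)*k).astype(int)
        for i in range(8):
            for b in(1,2,4):
                if not i&b: cv2.line(im,tuple(map(int,q[i])),tuple(map(int,q[i|b])),(0,255,0),1)
    out.append(im)
cv2.imwrite("pics/fit.png",np.hstack(out))
E
python3 fit.py
```

```text
['top'] [ 5.89681e+02  1.03219e+02 -7.80000e-02] 211.3 [np.float32(992.0), np.float32(667.0)]
['scene'] [ 5.91823e+02  1.02114e+02 -1.10000e-01] 294.0 [np.float32(992.0), np.float32(667.0)]
['top', 'scene'] [ 5.90844e+02  1.03751e+02 -6.60000e-02] 514.3 [np.float32(992.0), np.float32(667.0)]
```

View pics/fit.png

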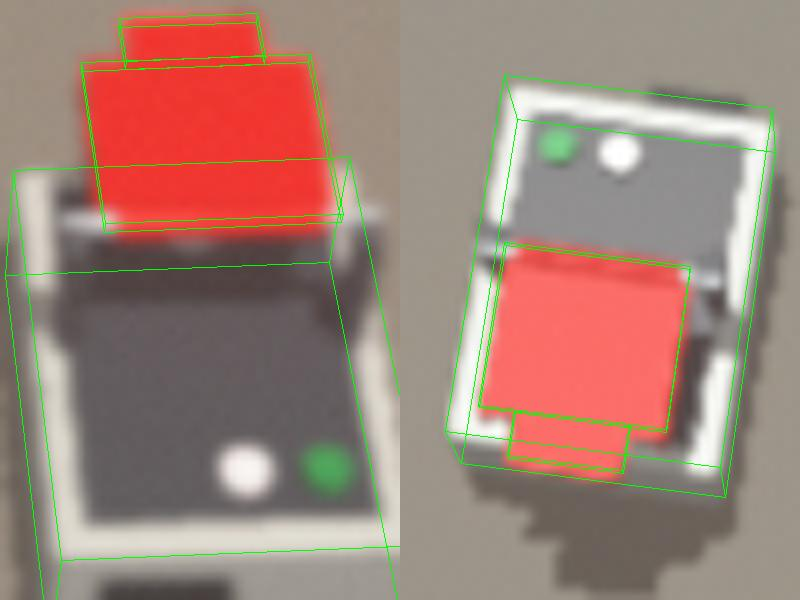

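The fit sits within about 1 px of the outline. I'll tighten the mask, locate the bracket and check reach for the tilted-tool plan.

```bash
sed -i 's#w=np.clip(r/160.,0,1)#mx=np.percentile(r[r>100],60); w=np.clip((r-.2*mx)/(.6*mx),0,1)#' fit.py; python3 fit.py
cat > tool.py <<'E'
from vis import *
from scipy.spatial.transform import Rotation as Rn
P=[590.8,103.0,-.08]
def setp(p): P[:]=p
def rot(al,flip=1):  # tool tilted al below horizontal, along box +x
    c,s=np.cos(P[2]),np.sin(P[2])
    z=np.array([np.cos(al)*c,np.cos(al)*s,-np.sin(al)]); y=flip*np.array([-s,c,0]); x=np.cross(y,z)
    return Rn.from_matrix(np.c_[x,y,z]).as_euler("xyz")
def tcp(C,al,y=0): # C=(x,z) box frame of the upper front corner of the fingertip (11 mm above axis)
    return boxw(P,[[C[0]-11*np.sin(al),y,C[1]-11*np.cos(al)]])[0]
E
python3 - <<'E'
from tool import *
from scipy.optimize import least_squares
f=grab_frame("top")
for n,u,v,z in(("bracket",383,346,35),("module",236,317,70)):
    print(n,least_squares(lambda q:proj(f,[[q[0],q[1],z]])[0]-np.array([u,v])*.64,[500,50]).x.round())
for al in(.35,.5,.65,.8):
  for fl in(1,-1):
    r=[]
    for C in[(-170,260),(-120,85),(-69,85),(-65,103),(-44,154),(5,180),(17,178),(-27,92)]:
        q=solve_ik(tcp(C,al),rot(al,fl)); r.append(None if q is None else np.round(q,2).tolist())
    print(al,fl,sum(x is not None for x in r),r[1],r[6])
for fl in(1,-1): print([solve_ik(boxw(P,[[x,0,z]])[0],rot(np.pi/2,fl)) for x,z in((60,280),(60,165),(0,165))])
E
```

```text
['top'] [ 5.89562e+02  1.03109e+02 -7.90000e-02] 41.3 [np.float32(761.0), np.float32(620.0)]
['scene'] [ 5.92234e+02  1.02526e+02 -1.00000e-01] 70.8 [np.float32(761.0), np.float32(620.0)]
['top', 'scene'] [ 5.90576e+02  1.02778e+02 -9.00000e-02] 117.9 [np.float32(761.0), np.float32(620.0)]
bracket [387.  32.]
module [420. 326.]
0.35 1 6 None [0.19, -0.23, 2.44, 3.9, 0.38, 0.95]
0.35 -1 6 None [0.19, -0.23, 2.44, 3.9, 0.38, -2.2]
0.5 1 4 [0.32, -0.42, 2.69, 4.29, 0.39, 0.65] None
0.5 -1 4 [0.32, -0.42, 2.69, 4.29, 0.39, -2.49] None
0.65 1 1 None None
0.65 -1 1 None None
0.8 1 6 [0.26, -0.48, 2.59, -0.69, 0.38, -0.66] [0.15, -0.27, 2.26, -0.41, 0.42, -1.03]
0.8 -1 6 [0.26, -0.48, 2.59, -0.69, 0.38, 2.48] [0.15, -0.27, 2.26, -0.41, 0.42, 2.12]
[array([ 0.06826059,  0.11625597,  1.57711815,  0.        ,  1.44821854,
       -1.42253573]), array([ 0.06826059,  0.18839084,  1.69185424,  0.        ,  1.26134758,
       -1.42253573]), array([ 0.08310933,  0.06438129,  1.82826999,  0.        ,  1.24894137,
       -1.407687  ])]
[array([ 6.82605919e-02,  1.16255967e-01,  1.57711815e+00, -4.44089210e-16,
        1.44821854e+00,  1.71905692e+00]), array([ 6.82605919e-02,  1.88390839e-01,  1.69185424e+00, -4.44089210e-16,
        1.26134758e+00,  1.71905692e+00]), array([ 8.31093283e-02,  6.43812905e-02,  1.82826999e+00, -4.44089210e-16,
        1.24894137e+00,  1.73390566e+00])]
```

View pics/fit.png

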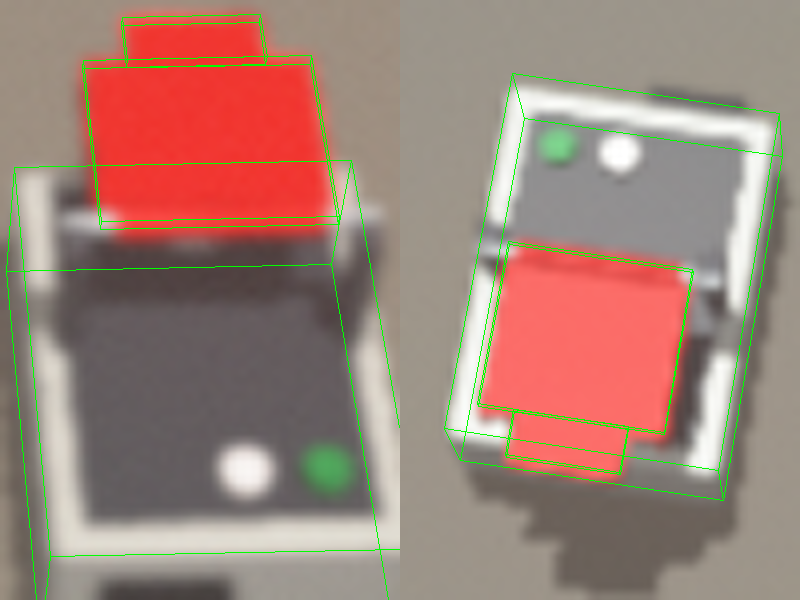

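The in-plane tilt is limited by joint 5. Coming in sideways is better: the finger lies as a bar parallel to the hinge and can do the lift, the toggle and the closing. I'll sweep reach for that.

```bash
cat > tool.py <<'E'
from vis import *
from scipy.spatial.transform import Rotation as Rn
P=[590.6,102.8,-.085]
A,B=14.5,11. # half sizes of shut fingers: horizontal (closing dir), vertical
def rot(az,al,flip=1):  # tool points along azimuth az in box frame, al below horizontal
    a=P[2]+az; c,s=np.cos(a),np.sin(a)
    z=np.array([np.cos(al)*c,np.cos(al)*s,-np.sin(al)]); y=flip*np.array([-s,c,0]); x=np.cross(y,z)
    return Rn.from_matrix(np.c_[x,y,z]).as_euler("xyz")
def W(x,y,z): return boxw(P,[[x,y,z]])[0]
def arc(th,r=80,gap=0):
    e=2+gap+A*abs(np.sin(th))+B*abs(np.cos(th))
    return 5-r*np.cos(th)-e*np.sin(th), 105+r*np.sin(th)-e*np.cos(th)
E
python3 - <<'E'
from tool import *
for sd in(1,-1):
  for az in(60,75,90,105):
    for al in(.1,.25,.4,.55):
      for fl in(1,-1):
        d=-sd; yt=-8*sd
        pts=[(-75,yt+sd*90,75),(-75,yt,75)]+[(*[arc(t)[0]],yt,arc(t)[1]) for t in(0,.5,1,1.4,1.78)]+[(-80,yt,92),(-40,yt,92),(60,yt+90*sd,180),(60,yt,180),(5,yt,180)]
        qs=[solve_ik(W(*p),rot(d*np.radians(az),al,fl)) for p in pts]
        n=sum(q is not None for q in qs)
        if n==len(pts):
            Q=np.array(qs); print(sd,az,al,fl,np.ptp(Q,0).round(2),Q[0].round(2),"j5",Q[:,4].min().round(2),Q[:,4].max().round(2))
        elif n>9: print(sd,az,al,fl,n,[i for i,q in enumerate(qs) if q is None])
E
```

```text
1 60 0.25 1 11 [10]
1 60 0.25 -1 11 [10]
1 60 0.4 1 [0.25 0.25 0.4  0.12 0.11 0.26] [ 0.7   0.4   1.94 -1.11  1.47  0.8 ] j5 1.37 1.47
1 60 0.4 -1 [0.25 0.25 0.4  0.12 0.11 0.26] [ 0.7   0.4   1.94 -1.11  1.47 -2.34] j5 1.37 1.47
1 60 0.55 1 [0.25 0.26 0.41 0.09 0.12 0.28] [ 0.67  0.33  1.95 -1.01  1.38  0.72] j5 1.27 1.4
1 60 0.55 -1 [0.25 0.26 0.41 0.09 0.12 0.28] [ 0.67  0.33  1.95 -1.01  1.38 -2.42] j5 1.27 1.4
1 75 0.1 1 [0.23 0.23 0.39 0.2  0.1  0.29] [ 0.69  0.65  1.74 -1.11  1.83  0.91] j5 1.74 1.83
1 75 0.1 -1 [0.23 0.23 0.39 0.2  0.1  0.29] [ 0.69  0.65  1.74 -1.11  1.83 -2.23] j5 1.74 1.83
1 75 0.25 1 [0.23 0.23 0.4  0.17 0.11 0.27] [ 0.68  0.58  1.77 -1.04  1.73  0.88] j5 1.64 1.75
1 75 0.25 -1 [0.23 0.23 0.4  0.17 0.11 0.27] [ 0.68  0.58  1.77 -1.04  1.73 -2.26] j5 1.64 1.75
1 75 0.4 1 [0.23 0.25 0.42 0.14 0.13 0.26] [ 0.66  0.5   1.79 -0.96  1.63  0.84] j5 1.54 1.67
1 75 0.4 -1 [0.23 0.25 0.42 0.14 0.13 0.26] [ 0.66  0.5   1.79 -0.96  1.63 -2.3 ] j5 1.54 1.67
1 75 0.55 1 [0.23 0.26 0.43 0.11 0.16 0.27] [ 0.64  0.42  1.82 -0.87  1.54  0.8 ] j5 1.44 1.6
1 75 0.55 -1 [0.23
[... 3974 characters left out ...]
9   2.12] j5 1.81 1.99
-1 105 0.1 -1 [0.19 0.19 0.37 0.23 0.18 0.3 ] [-0.5   0.58  1.87  0.96  1.9  -1.02] j5 1.81 1.99
-1 105 0.25 1 [0.19 0.21 0.38 0.19 0.19 0.3 ] [-0.49  0.5   1.9   0.9   1.8   2.15] j5 1.71 1.9
-1 105 0.25 -1 [0.19 0.21 0.38 0.19 0.19 0.3 ] [-0.49  0.5   1.9   0.9   1.8  -0.99] j5 1.71 1.9
-1 105 0.4 1 [0.19 0.22 0.39 0.16 0.21 0.29] [-0.47  0.41  1.92  0.83  1.7   2.19] j5 1.61 1.82
-1 105 0.4 -1 [0.19 0.22 0.39 0.16 0.21 0.29] [-0.47  0.41  1.92  0.83  1.7  -0.95] j5 1.61 1.82
-1 105 0.55 1 [0.19 0.22 0.39 0.12 0.22 0.28] [-0.45  0.33  1.95  0.77  1.61  2.23] j5 1.52 1.74
-1 105 0.55 -1 [0.19 0.22 0.39 0.12 0.22 0.28] [-0.45  0.33  1.95  0.77  1.61 -0.91] j5 1.52 1.74
```

```bash
cat >> tool.py <<'E'
# tool from the box's +y side, rolled so that the closing direction is (nearly) vertical
AL=.55; A=11.; B=14.5/np.cos(AL); YT=2.
def R0():
    m=Rn.from_euler("xyz",rot(-np.pi/2,AL,1)); c=[m*Rn.from_euler("z",a) for a in(np.pi/2,-np.pi/2)]
    q=[solve_ik(W(-125,YT,120),r.as_euler("xyz")) for r in c]
    i=min((0,1),key=lambda i:9 if q[i] is None else abs(q[i][5])); return c[i].as_euler("xyz")
def arc(th,gap=0):
    c,s=np.cos(th),np.sin(th); r=74+8*max(c,0)
    e=2+gap+A*abs(s)+B*abs(c)+(22-YT)*np.tan(AL)*max(c,0)
    return W(5-r*c-e*s,YT,105+r*s-e*c)
def snap(name,x0,x1,z=60,half=40,k=10): # crops of both views
    out=[]
    for n in("scene","top"):
        f=grab_frame(n); c=proj(f,boxw(P,[[-20,0,90]]))[0].astype(int)
        im=f["frame"][max(c[1]-30,0):c[1]+30,c[0]-20:c[0]+20,::-1]
        out.append(cv2.resize(np.ascontiguousarray(f["frame"][c[1]-37:c[1]+38,c[0]-25:c[0]+25,::-1]),None,fx=8,fy=8,interpolation=cv2.INTER_CUBIC))
    cv2.imwrite(f"pics/{name}.png",np.hstack(out))
E
sed -i '/im=f\["frame"\]\[max/d; s/def snap(name,.*):/def snap(name):/' tool.py
python3 - <<'E'
from tool import *
move_gripper(0)
r=R0(); print(r, solve_ik(W(-125,YT,120),r).round(2))
move_to(W(-125,YT,260),r)
p=arc(0,10); z=p[2]; print("z",z)
move_l(W(-125,YT,z),vel=180,f_stop=15)
h=move_l(p,vel=60,f_stop=5)
s=get_state();print(h,s["time"],s["position"],p,s["wrist_force"],s["gripper_width"]); snap("a")
E
```

```text
[-2.12079633e+00  2.22044605e-16  3.05659265e+00] [ 0.53  0.28  1.92 -0.77  1.66 -0.72]
z 63.72958732221496
False 5.1167 [513.9585386  111.28080687  63.55744519] [514.04779043 111.32990092  63.72958732] [0.44567973 0.70817675 0.09275353] -0.21375551938448226
```

View pics/a.png

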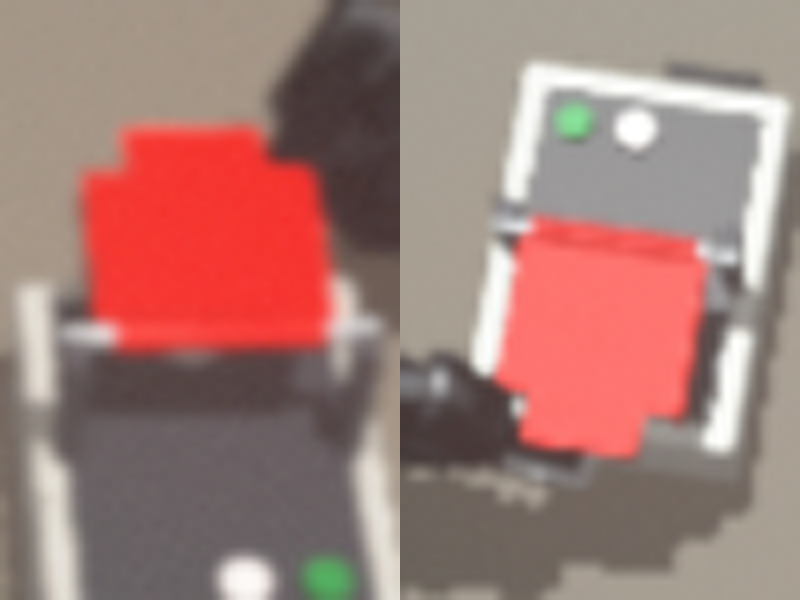

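The finger is under the tab: its end shows at about (545,465) in the top crop, just in front of the tab edge, and the guard is still shut. Lifting now.

Run:
```python
from tool import *
for t in np.r_[0,np.arange(.25,1.6,.25),1.65,1.76]:
    h=move_l(arc(t),vel=70 if t<1.6 else 30,f_stop=6); s=get_state(); print(round(t,2),h,s["wrist_force"].round(1))
    if h: break
print(s["time"]); snap("b")
```

```text
0.0 False [-0.1  0.4  0.3]
0.25 False [ 0.   1.6 -0.4]
0.5 False [-1.6  0.7 -0.3]
0.75 False [-1.9  0.1  0.7]
1.0 False [-0.3  0.5 -0.6]
1.25 False [-0.8  1.1  0.2]
1.5 False [-0.4 -0.3 -0.3]
1.65 False [ 0.4  0.3 -0. ]
1.76 False [-0.3 -0.3  0.8]
9.3417
```

View pics/b.png

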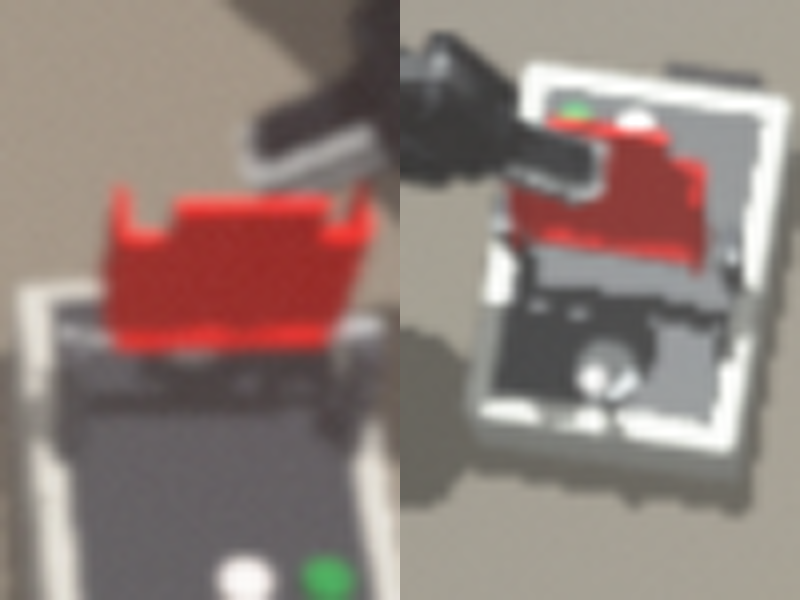

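The guard is up, and the toggle ball is visible at (598,380) in the top crop. I'll nudge the guard to its stop, back off, and check the guard and ball pixels against the model.

```bash
cat >> tool.py <<'E'
def crop_px(n,X): # box-frame points -> pixel in snap() crop (top is offset by 400)
    f=grab_frame(n); c=proj(f,boxw(P,[[-20,0,90]]))[0].astype(int)
    return ((proj(f,boxw(P,X))-(c-[25,37])+.5)*8+[400*(n=="top"),0]).round()
E
python3 - <<'E'
from tool import *
h=move_l(arc(1.9),vel=25,f_stop=3); s=get_state(); print(h,s["wrist_force"].round(1),s["position"]-arc(1.9))
p=s["position"]-W(0,0,0)*[1,1,0]
x=np.cos(P[2])*p[0]+np.sin(P[2])*p[1]; print("box x,z",x,p[2])
move_l(W(x-45,YT,p[2]),vel=100)
move_l(W(-100,YT,150),vel=150)
print("ball off/on top",crop_px("top",[[-49,0,92],[-21,0,92]]))
for t in(1.5,1.7,1.8): print(t,[crop_px(n,[[5-83*np.cos(t)+2*np.sin(t)*0,y,105+83*np.sin(t)] for y in(22,-22)]).tolist() for n in("scene","top")])
snap("c"); print(get_state()["time"])
E
```

```text
True [-2.   1.3  2.3] [-6.14643516  0.41480279 -0.75666464]
box x,z 5.817711178204856 180.05898219453394
ball off/on top [[596. 376.]
 [608. 306.]]
1.5 [[[322.0, 135.0], [168.0, 138.0]], [[537.0, 173.0], [658.0, 190.0]]]
1.7 [[[330.0, 179.0], [174.0, 183.0]], [[545.0, 130.0], [665.0, 147.0]]]
1.8 [[[333.0, 204.0], [176.0, 208.0]], [[549.0, 110.0], [669.0, 127.0]]]
11.3583
```

View pics/c.png

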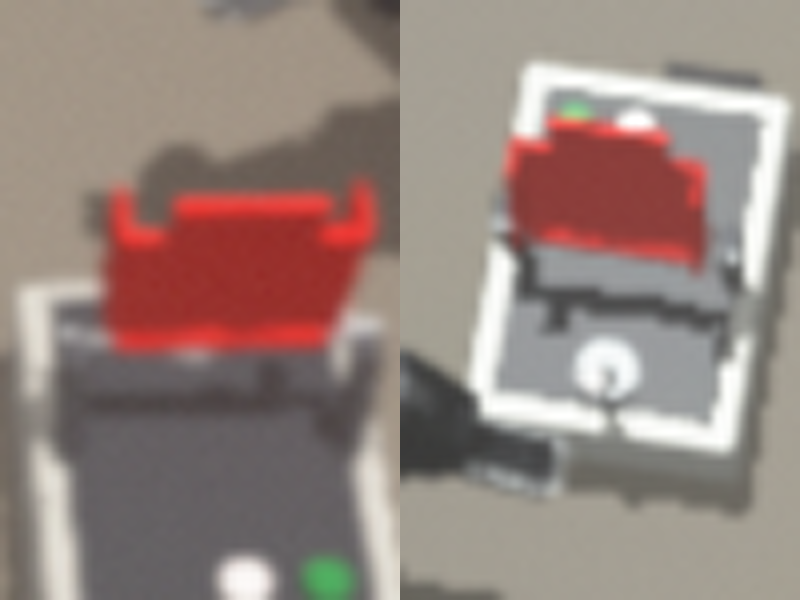

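The guard stays at about 1.78 rad (tab edge at row 118 in the top crop) and the box has not moved. For the toggle I'll turn the hand 20° so its body clears the post, then push with light force limits.

```bash
cat >> tool.py <<'E'
def turned(dyaw): return (Rn.from_euler("z",dyaw)*Rn.from_euler("xyz",R0())).as_euler("xyz")
E
python3 - <<'E'
from tool import *
r=turned(np.radians(20)); q=solve_ik(W(-90,-9,120),r); print(q.round(2))
move_l(W(-100,-9,150),rot=r,vel=100); move_l(W(-90,-9,86),vel=100,f_stop=8)
print(move_l(W(-70,-9,86),vel=60,f_stop=4)); pause(.2); f0=get_state()["wrist_force"]
for x in(-60,-50,-42,-37,-34,-32):
    h=move_l(W(x,-9,86),vel=20,f_stop=4); pause(.15); s=get_state(); print(x,h,(s["wrist_force"]-f0).round(1))
    if h: break
p=s["position"]-W(0,0,0)*[1,1,0]; x=np.cos(P[2])*p[0]+np.sin(P[2])*p[1]; print("box x",x)
move_l(W(-100,-9,100),vel=100); move_l(W(-110,20,150),vel=120)
snap("d"); print(get_state()["time"])
E
```

```text
[ 0.54  0.18  2.04 -0.97  1.44 -0.88]
False
-60 False [ 0.6  0.8 -0.5]
-50 False [0.7 1.6 0.6]
-42 False [-0.6  0.8  0.1]
-37 True [-2.5  1.1  2.8]
box x -39.806782615447275
17.5667
```

View pics/d.png

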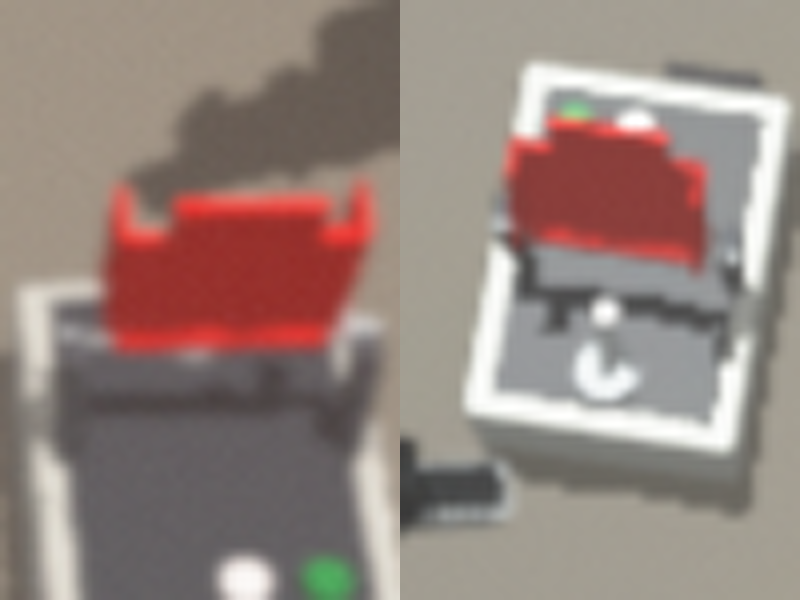

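The ball is now at (606,312); fully on should be about (608,310). I'll press once more to confirm it's at its stop, comparing ball and box positions before and after.

```bash
cat > ball.py <<'E'
from tool import *
def ball(ref=None):
    f=grab_frame("top"); c=proj(f,boxw(P,[[-21,0,92]]))[0].round().astype(int)
    g=f["frame"].min(2).astype(float)[c[1]-3:c[1]+5,c[0]-3:c[0]+4]; w=np.clip(g-190,0,None)
    v,u=np.mgrid[:8,:7]; return np.round([(w*u).sum()/w.sum()+c[0]-3,(w*v).sum()/w.sum()+c[1]-3],2)
def shift(a,b): # box shift between two frames (rear part of the casing), px
    f=lambda x:np.float32(cv2.cvtColor(x,cv2.COLOR_RGB2GRAY)); return cv2.phaseCorrelate(f(a),f(b))
def rear():
    f=grab_frame("top"); c=proj(f,boxw(P,[[50,0,55]]))[0].round().astype(int); return f["frame"][c[1]-14:c[1]+14,c[0]-25:c[0]+25]
E
python3 - <<'E'
from ball import *
b0=ball(); a=rear()
move_l(W(-100,-9,100),vel=120); move_l(W(-85,-9,86),vel=100,f_stop=8); move_l(W(-50,-9,86),vel=60,f_stop=6); pause(.2)
h=move_l(W(-33,-9,86),vel=12,f_stop=5); s=get_state()
p=s["position"]-W(0,0,0)*[1,1,0]; print(h,"box x",np.cos(P[2])*p[0]+np.sin(P[2])*p[1],s["wrist_force"].round(1))
move_l(W(-100,-9,100),vel=100); move_l(W(-110,20,150),vel=120)
print(b0,ball(),shift(a,rear()),get_state()["time"])
E
```

```text
True box x -39.75153918420461 [-2.6  0.4  2.3]
[225.16 159.61] [225.16 159.6 ] ((0.03525956741230729, -0.004111678827023013), 1.0086238489151) 22.0583
```

The toggle is at its stop and the box has not moved. Now I'll go over the top and tip the guard forward.

Run:
```python
from ball import *
r=R0(); a=rear()
move_l(W(-110,20,270),vel=200); move_l(W(62,YT,270),rot=r,vel=150)
print(move_l(W(62,YT,176),vel=100,f_stop=5))
pause(.2); print(move_l(W(-10,YT,176),vel=50,f_stop=4), get_state()["wrist_force"].round(1))
pause(.8); move_l(W(-10,YT,270),vel=120); move_l(W(-40,200,300),vel=200)
pause(.3); print(shift(a,rear()),get_state()["time"]); snap("e")
```

```text
False
False [-0.  0. -0.]
((0.08255556604325065, 0.36141159689883473), 0.6350367549260457) 30.2833
```

View pics/e.png

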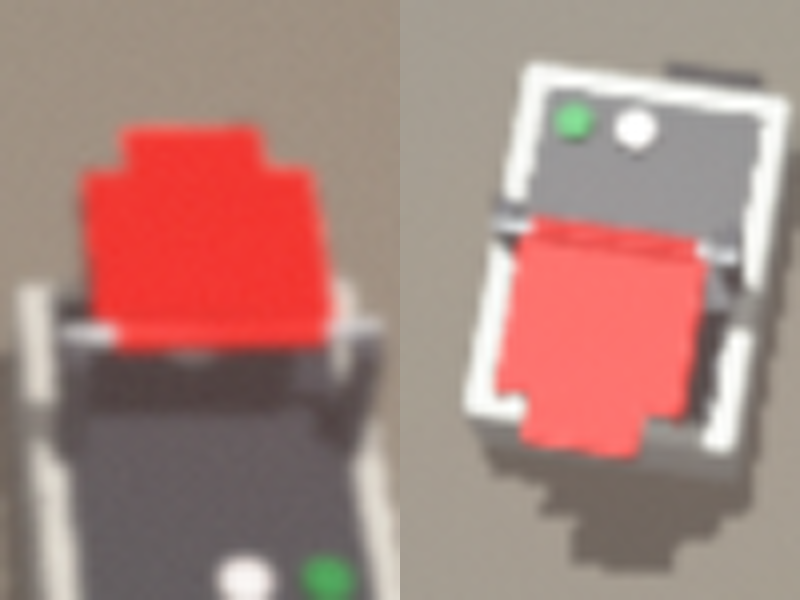

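The guard is shut, with the tab edge at row 455 in the top crop as before. The box edges are unchanged and the robot is clear, so I'm handing the job in.

```bash
python3 -c "
from cell import *
print(job_done())"
```

```text
the job is handed in; nothing more can be done
None
```

I lifted the red guard until it stayed up, pushed the toggle to its rear stop and dropped the guard shut over it; the pictures show the red box unmoved, and I handed the job in just after 30 s on the robot's clock.

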